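Raise the carry handle of the red-capped bottle box

ROBOT

A 6-joint arm with a two-finger parallel gripper is mounted at the origin on the work surface. World frame = base frame: x ahead of the robot, y to its left, z up, the work surface at z = 0. Lengths are in mm, angles in rad, forces in N, time in s.
With the tool pointing down it reaches from about 275 to 750 mm from the base axis. Payload 10.2 kg.
Tool frame: the origin (TCP) lies midway between the tips of the shut fingers; the grasp point (between the pads) lies 19 mm behind it; z points along the fingers, y is the direction in which the jaws open and shut (so a half turn about z gives the same grasp; the last joint's range is limited). The gripper opens to 85 mm and grips with 20 to 120 N. Pads are 22 mm wide; open, the fingers measure 114 mm over their backs; the gripper's body (76 mm by 85 mm) begins 54 mm behind the grasp point. The pads swing forward as they close: fully open they stand 13 mm farther back than shut.
Start: joints at [0.932, 0.313, 1.498, -0, 1.331, -0.223], TCP at [212.072, 480.267, 231.294] pointing down, gripper open.
Joint ranges: [-2.94, 2.94], [-0.97, 2.17], [0.19, 2.56], [-1.23, 4.37], [0.02, 3.11], [-2.88, 2.88]. Speed limits (rad/s): [2.39, 2.39, 3.01, 3.14, 3.14, 3.14].

INTERFACE

Orientations are given as a unit quaternion [w, x, y, z].
In Python, from rig import sense, optics, ctrl gives the robot as it stands.
- The arm moves only by the tool play_rows, never from a script. Its argument "plan" is a list of rows, each a list of 7 numbers: the shift along the world's x, y, z in mm, then the turn, a rotation vector about the world's x, y, z in rad, then the opening, from -1 (shut) to 1 (fully open), so that 0 is half open. A call has 1 to 5 rows; each row shifts and turns the pose as measured when the row begins; what a row does not reach is not made up. A row lasts 1/12 s, in which the tool goes at most 41.7 mm and 7.16 degrees, less where a joint would pass 70% of its speed; a pose out of reach is approached as far as the arm can. A call is refused whole if a number of a shift passes 41.7 or a number of a turn 0.125, either way. A call with a gripper value outside its range is refused whole. The fingers move at their own pace and stop on an object; "grip_force" is the grip in N (left out, the last holds). Time passes only in rows, so rows that do not move let the fingers close. It gives the time, the measured TCP pose, the force and the opening at its end, in the units of the state.
- sense(): the state, without advancing time (a new reading comes with each control period).
- optics.capture(name): name is "scene" or "top"; returns a dict with "img" (384x512x3 uint8, blue, green, red), "fx", "fy", "cx", "cy" (pixels), "dist" ([k1, k2, p1, p2, k3] as OpenCV has them; the pictures are not rectified), "world_to_cam" (4x4, takes a point from world to camera coordinates). Camera axes: x right, y up, looking along -z (the intrinsics and any distortion apply to the point x, -y, -z); pixel columns grow to the right and rows downward; lengths in mm; the calibration is good to about 2 mm. A picture is of the moment at which its call begins. There is no depth.
- ctrl.finish_job(): hands the job in, once; it reports no verdict.
The state is a dict: "time_s": time; "joints": joint angles; "dq": joint speeds; "tau": joint torques, N m; "eef_pos": TCP position; "ee_rot": TCP orientation; "force": force on the tool from outside, world axes, zero at the start; "wrist_torque": the same for the moment, N m; "grip_width": opening from 0.0 (shut) to 1.0 (fully open).
Only numpy, scipy, OpenCV 4.12 (cv2) and the standard library are available. Lean on these libraries where they do the work, as an engineer would, in place of code of your own. Each camera call takes 0.05 s, during which the arm holds its last target. There are 200 camera calls.

TASK

Two clear carry boxes of amber bottles stand docked on the lab bench with their blue handles folded down. Get the box of red-capped bottles ready to be carried: swing its handle up until it seats upright in its detent, and let go of it. Leave the handle of the blue-capped box folded.

Things in the scene. Friction and masses are not known exactly. Their poses are not given: they have to be found in the camera images.
- box_red: clear box fixed to the bench in a grey foot frame (144 by 224 mm, 14 mm high), 120 mm (own x) by 200 mm (own y), 100 mm high with three amber bottles with red caps in it (none above 105 mm). Origin: centre of underside, z up. The handle hinges on its two ends, on a level axis along own y, 85 mm above the underside, midway across x; folded, it sticks out on the own +x side, roughly away from the robot.
- handle_red (a joint): angle (rad) of the red-capped box's handle: 0 = folded, arms level; grows as it swings up over the box; 1.571 = upright at its stop, the detent. Over-centre spring: below about 1.2 rad it is drawn back down (about 3 N at the grip when folded, less as it rises), above 1.2 rad it is drawn on to the stop and stays there.
- grip_red (a point): middle of the grip of the red-capped box's blue handle: round bar 16 mm thick, 110 mm long, along the box's y, 130 mm from the hinge axis (10 mm thick beyond, arms 118 mm to either side). Folded: 85 mm above the bench, 62 mm clear of the box wall, free below and outside. Upright: 215 mm above the bench over the box's middle. It can turn between the fingers.
- box_blue: clear box fixed to the bench in a grey foot frame (144 by 224 mm, 14 mm high), 120 mm (own x) by 200 mm (own y), 100 mm high with three amber bottles with blue caps in it (none above 105 mm). Origin: centre of underside, z up. The handle hinges on its two ends, on a level axis along own y, 85 mm above the underside, midway across x; folded, it sticks out on the own +x side, roughly away from the robot; leave this box alone.
- handle_blue (a joint): angle (rad) of the blue-capped box's handle: 0 = folded, arms level; grows as it swings up over the box; 1.571 = upright at its stop, the detent. Over-centre spring: below about 1.2 rad it is drawn back down (about 3 N at the grip when folded, less as it rises), above 1.2 rad it is drawn on to the stop and stays there.

How it is judged:
By the outcome, as a careful person would: the job done as asked, in the order asked, and still so for the second after the job is handed in, with the robot touching nothing.
It also fails if it takes over 34 s, if anything falls off the work surface, if the arm or the gripper's body presses on something with over 40 N, if the wrist force passes 120 N, or if a joint passes its speed limit or range.

## Working session

There is one attempt and no reset: what is moved stays moved. The work goes in short steps, Python scripts to look and compute and a tool call to move; the robot and the scene stay as the last step left them, time stands still between calls to the robot, and variables do not carry over. Pictures are saved under pics/ and viewed, about 8 in all and at most 12, crops included, and the job is handed in when it is done.

Besides the shell and the picture viewer there is one more tool, called after "Call:" by a JSON object that holds its "api" and its "payload", one argument or row to a line. play_rows: Moves the arm, as the interface text tells. Its arguments: {"type":"object","properties":{"plan":{"type":"array"},"grip_force":{"type":"number"}},"required":["plan"]}

```bash
mkdir -p pics
cat > h.py <<'E'
import numpy as np, cv2
from rig import sense, optics, ctrl
def K(c): return np.array([[c["fx"],0,c["cx"]],[0,c["fy"],c["cy"]],[0,0,1.]])
def ray(c,uv):
    p=cv2.undistortPoints(np.array(uv,float).reshape(-1,1,2),K(c),np.array(c["dist"],float)).reshape(-1,2)
    d=np.c_[p[:,0],-p[:,1],-np.ones(len(p))]
    T=np.array(c["world_to_cam"]);R=T[:3,:3];o=-R.T@T[:3,3]
    return o,d@R
def onz(c,uv,z):
    o,d=ray(c,uv);return o+d*((z-o[2])/d[:,2])[:,None]
def proj(c,P):
    T=np.array(c["world_to_cam"]);q=np.atleast_2d(P)@T[:3,:3].T+T[:3,3]
    return cv2.projectPoints(q*[1,-1,-1],np.zeros(3),np.zeros(3),K(c),np.array(c["dist"],float))[0].reshape(-1,2)
E
python3 - <<'E'
from h import *
import pickle
for n in("scene","top"):
    c=optics.capture(n);pickle.dump(c,open(n+".pkl","wb"));cv2.imwrite(f"pics/{n}0.png",c["img"])
    T=np.array(c["world_to_cam"]);print(n,-T[:3,:3].T@T[:3,3],c["fx"])
    hsv=cv2.cvtColor(c["img"],cv2.COLOR_BGR2HSV)
    for nm,lo,hi in(("red",(0,130,90),(6,255,255)),("red2",(172,130,90),(180,255,255)),("blue",(95,110,60),(130,255,255))):
        m=cv2.inRange(hsv,lo,hi);k,_,s,ce=cv2.connectedComponentsWithStats(m)
        print(nm,[(s[i].tolist(),ce[i].round(1).tolist()) for i in range(1,k) if s[i,4]>25])
print(sense())
E
```

```text
scene [1019.99941898  111.63879174  587.23811021] 407.0790049227138
red [([328, 135, 22, 22, 344], [338.4, 144.4]), ([361, 143, 23, 23, 355], [372.0, 152.9]), ([396, 152, 24, 23, 387], [407.4, 162.2])]
red2 []
blue [([119, 116, 9, 12, 45], [123.0, 120.0]), ([130, 122, 22, 20, 346], [140.5, 131.2]), ([73, 127, 156, 79, 1547], [150.1, 176.1]), ([159, 128, 21, 21, 364], [169.3, 137.9]), ([314, 128, 8, 17, 66], [317.1, 134.3]), ([189, 135, 21, 21, 373], [199.1, 144.8]), ([282, 140, 159, 91, 1697], [362.4, 199.0]), ([227, 145, 7, 7, 33], [230.0, 147.9]), ([428, 157, 15, 22, 136], [434.4, 166.2])]
top [399.59820291  17.48792217 890.15354532] 379.62552424210924
red [([0, 36, 10, 24, 185], [3.8, 46.5]), ([119, 224, 19, 19, 282], [128.1, 232.6]), ([148, 230, 19, 20, 283], [157.0, 239.6]), ([177, 238, 19, 19, 293], [185.9, 247.0])]
red2 []
blue [([281, 164, 115, 73, 695], [338.6, 185.5]), ([105, 168, 124, 83, 750], [173.6, 194.9]), ([300, 218, 18, 18, 248], [308.4, 226.4]), ([279, 220, 12, 14, 65], [284.7, 227.9]), ([328, 223, 19, 17, 253], [337.1, 231.1]), ([357, 227, 18, 18, 260], [365.6, 235.6]), ([101, 230, 8, 7, 39], [104.6, 233.0]), ([203, 248, 5, 14, 39], [205.2, 255.8])]
{'time_s': 0.1, 'joints': array([ 9.31612412e-01,  3.13355718e-01,  1.49833590e+00, -2.07835206e-05,
        1.33102572e+00, -2.23397126e-01]), 'dq': array([-0.00049743, -0.00143501, -0.00175066,  0.00090838,  0.00239955,
        0.00087317]), 'tau': array([ 5.27161726e-03, -4.12900865e+01, -2.60144752e+01, -6.15519454e-06,
        2.99236846e-03,  6.65042379e-06]), 'eef_pos': array([211.92718096, 480.07451071, 230.82141594]), 'ee_rot': array([-2.25913780e-04,  2.06396660e-01,  9.78468243e-01, -5.15064275e-04]), 'force': array([ 0.8159981 , -0.87315511,  0.2885224 ]), 'wrist_torque': array([-0.0014039 ,  0.02769377,  0.0257288 ]), 'grip_width': 1.0006483302656841}
```

View pics/scene0.png

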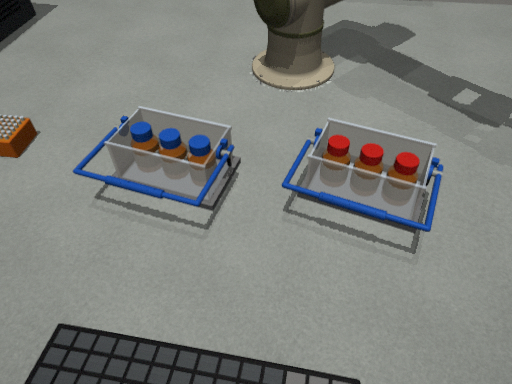

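View pics/top0.png

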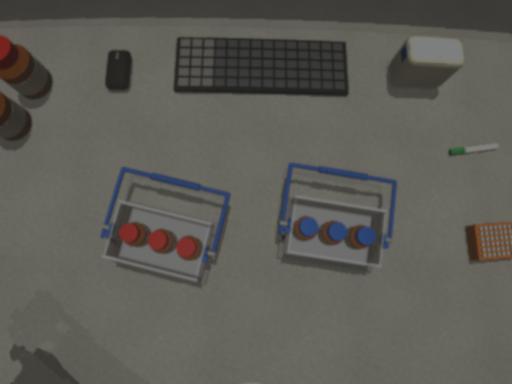

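The scene view shows the red-capped box on the right, with its grip bar running from about (318,195) to (387,215). In the top view it is on the left, with the bar from (151,177) to (199,188). The blue box is well apart. Next I'll measure the bar and hinge.

Run:
```python
from h import *
import pickle
L={}
for n,r in(("top",(105,168,124,83)),("scene",(282,140,159,91))):
    c=pickle.load(open(n+".pkl","rb"));im=c["img"];hsv=cv2.cvtColor(im,cv2.COLOR_BGR2HSV)
    m=cv2.inRange(hsv,(95,110,40),(130,255,255));ys,xs=np.nonzero(m)
    P=onz(c,np.c_[xs,ys],85.)
    k=(xs>=r[0]-8)&(xs<r[0]+r[2]+8)&(ys>=r[1]-3)&(ys<r[1]+r[3]+5);P=P[k][:,:2]
    # bar: RANSAC-free: fit line through far (max x) edge by iterating
    caps=onz(c,{"top":[(128.1,232.6),(157,239.6),(185.9,247)],"scene":[(338.4,144.4),(372,152.9),(407.4,162.2)]}[n],100.)[:,:2]
    d=caps[2]-caps[0];d/=np.linalg.norm(d)
    for _ in range(4):
        nrm=np.array([-d[1],d[0]]);nrm*=np.sign(nrm[0])
        s=P@nrm;q=s.max();B=P[s>q-22]
        vx=cv2.fitLine(B.astype(np.float32),cv2.DIST_HUBER,0,.01,.01).ravel();d=vx[:2]
    nrm=np.array([-d[1],d[0]]);nrm*=np.sign(nrm[0]);B=P[abs((P-vx[2:])@nrm)<14]
    t=B@d; 
    h=np.histogram(t,np.arange(t.min(),t.max()+8,8))[0]
    print(n,"nrm",nrm,"ang",np.arctan2(nrm[1],nrm[0]),"bar mid",(t.min()+t.max())/2*d+nrm*(vx[2:]@nrm),"len",np.ptp(t),h)
    print(" caps",caps.round(1).tolist(),"dist caps to bar",((vx[2:]-caps)@nrm).round(1), "rear extent",(P@nrm).min()-vx[2:]@nrm)
    print(" bar thick part by eye",onz(c,{"top":[(151.5,176.5),(199.5,187.5)],"scene":[(318,195),(387,215)]}[n],85).round(1).tolist())
```

```text
top nrm [ 0.97377735 -0.22750309] ang -0.22951277 bar mid [559.18804182 169.18704722] len 241.40335309660904 [25 11 10 11 10  9 11  9 14 19 20 17 18 17 18 18 18 18 18 19 17 16 10 10
 10 10  9  9 10 20  5]
 caps [[446.7, 258.6], [433.2, 197.6], [418.8, 137.4]] dist caps to bar [129.8 129.2 129.5] rear extent -150.4732881853671
 bar thick part by eye [[569.1, 219.8, 85.0], [546.1, 115.1, 85.0]]
scene nrm [ 0.97448814 -0.224439  ] ang -0.22636731 bar mid [560.5307681  171.04110512] len 245.4656914818098 [37 27 24 27 26 27 29 26 39 43 44 44 44 46 47 47 47 50 48 50 48 51 35 33
 34 35 34 35 38 46 34]
 caps [[429.1, 140.1], [442.2, 200.2], [456.2, 260.3]] dist caps to bar [121.1 121.9 121.7] rear extent -172.20161902097988
 bar thick part by eye [[547.9, 115.4, 85.0], [571.4, 227.0, 85.0]]
```

Both views agree. The bar's midpoint is about (560,170,85), the handle's outward direction is yaw −0.228, and the cap-to-bar distances fit 130 mm. I'll grasp from above with the jaws across the bar, which means a turn of about −1.383 about z.

Call:
{"api": "play_rows", "payload": {
  "plan": [
    [29,-26,0,0,0,-0.12,1],
    [29,-26,0,0,0,-0.12,1],
    [29,-26,0,0,0,-0.12,1],
    [29,-26,0,0,0,-0.12,1],
    [29,-26,0,0,0,-0.12,1]
  ],
  "grip_force": 30
}}

```text
time_s: 0.52
eef_pos: [355.5, 348.2, 229.2]
ee_rot: [-0.002, 0.491, 0.871, -0.001]
force: [0.9, 0.8, -0.3]
grip_width: 1.001
```

Call:
{"api": "play_rows", "payload": {
  "plan": [
    [29,-26,0,0,0,-0.12,1],
    [29,-26,0,0,0,-0.12,1],
    [29,-26,0,0,0,-0.12,1],
    [29,-26,0,0,0,-0.12,1],
    [29,-26,0,0,0,-0.12,1]
  ]
}}

```text
time_s: 0.93
eef_pos: [505.6, 209.9, 228.2]
ee_rot: [-0.003, 0.735, 0.678, -0.001]
force: [0.4, 0.8, -0.2]
grip_width: 0.999
```

Call:
{"api": "play_rows", "payload": {
  "plan": [
    [0,0,0,0,0,0,1]
  ]
}}

```text
time_s: 1.02
eef_pos: [509.3, 205.3, 227.4]
ee_rot: [-0.002, 0.739, 0.673, -0.002]
force: [0.1, 0.7, -0.4]
grip_width: 1.0
```

Call:
{"api": "play_rows", "payload": {
  "plan": [
    [25,-18,0,0,0,-0.068,1],
    [25,-18,0,0,0,-0.067,1],
    [0,0,-20,0,0,0,1],
    [0,0,-20,0,0,0,1],
    [0,0,0,0,0,0,1]
  ]
}}

```text
time_s: 1.43
eef_pos: [562.3, 165.0, 184.5]
ee_rot: [-0.003, 0.786, 0.618, -0.002]
force: [-0.3, 1.5, -1.2]
grip_width: 1.0
```

Run:
```python
from h import *
s=sense();print(s["eef_pos"],s["ee_rot"])
a=optics.capture("scene")["img"];b=optics.capture("top")["img"]
cv2.imwrite("pics/c1.png",np.hstack([cv2.resize(a[20:290,230:500],(400,400)),cv2.resize(b[90:300,60:270],(400,400))]))
```

```text
[562.31254727 164.97542933 184.47462996] [-0.00328415  0.78629294  0.61784115 -0.0022217 ]
```

View pics/c1.png

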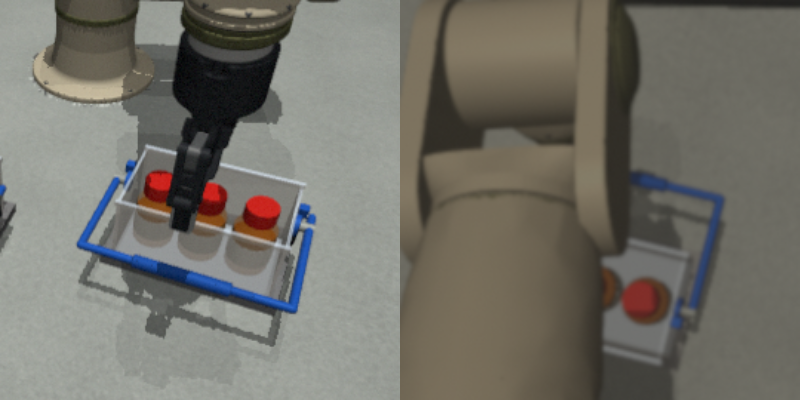

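The gripper is above the grip bar with its jaws across it; the front finger is at crop (183,225) and the bar's middle near (180,272). It needs to come back about 4 mm along the outward direction and then go down to TCP z≈66.

Call:
{"api": "play_rows", "payload": {
  "plan": [
    [-4,1,-20,0,0,0,1],
    [0,0,-25,0,0,0,1],
    [0,0,-25,0,0,0,1],
    [0,0,-20,0,0,0,1],
    [0,0,-10,0,0,0,1]
  ]
}}

```text
time_s: 1.95
eef_pos: [561.8, 169.7, 95.3]
ee_rot: [0.003, 0.784, 0.62, 0.007]
force: [-0.0, 0.2, 1.0]
grip_width: 0.997
```

Call:
{"api": "play_rows", "payload": {
  "plan": [
    [0,0,0,0,0,0,1]
  ]
}}

```text
time_s: 2.03
eef_pos: [561.2, 170.1, 94.6]
ee_rot: [0.002, 0.784, 0.621, 0.006]
force: [-0.4, 0.5, -0.0]
grip_width: 1.004
```

Call:
{"api": "play_rows", "payload": {
  "plan": [
    [-2,0,-15,0,0,0,1],
    [0,0,-12,0,0,0,1],
    [0,0,0,0,0,0,1],
    [0,0,0,0,0,0,1]
  ]
}}

```text
time_s: 2.37
eef_pos: [561.7, 171.4, 72.3]
ee_rot: [0.004, 0.783, 0.621, 0.01]
force: [0.5, 0.5, 1.2]
grip_width: 1.001
```

Run:
```python
from h import *
s=sense();print(s["eef_pos"],s["force"])
c=optics.capture("scene");a=c["img"]
print(proj(c,[s["eef_pos"],s["eef_pos"]+[0,0,19]]))
cv2.imwrite("pics/c2.png",cv2.resize(a[100:270,270:450],(720,600),interpolation=3)[:600])
```

```text
[561.74949049 171.35353858  72.34458337] [0.47480133 0.4505353  1.16801282]
[[350.44696587 210.75189272]
 [352.24832031 203.12431779]]
```

View pics/c2.png

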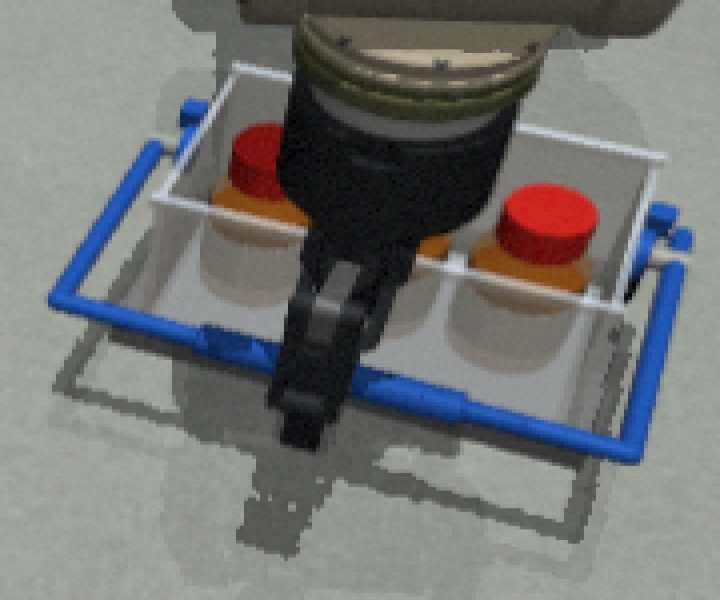

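The fingers straddle the bar: the front finger is outside it at crop (300,430), and the far finger is between the bar and the wall. I'll lower a little and close.

Call:
{"api": "play_rows", "payload": {
  "plan": [
    [0,0,-8,0,0,0,1],
    [0,0,0,0,0,0,-1],
    [0,0,0,0,0,0,-1],
    [0,0,0,0,0,0,-1],
    [0,0,0,0,0,0,-1]
  ],
  "grip_force": 35
}}

```text
time_s: 2.83
eef_pos: [563.3, 171.5, 66.4]
ee_rot: [0.005, 0.783, 0.621, 0.012]
force: [0.4, -0.3, 0.1]
grip_width: 0.452
```

Call:
{"api": "play_rows", "payload": {
  "plan": [
    [0,0,0,0,0,0,-1],
    [0,0,0,0,0,0,-1],
    [0,0,0,0,0,0,-1],
    [0,0,0,0,0,0,-1]
  ]
}}

```text
time_s: 3.17
eef_pos: [561.7, 171.8, 66.8]
ee_rot: [0.004, 0.783, 0.621, 0.01]
force: [0.5, 0.6, -3.3]
grip_width: 0.176
```

The bar is gripped at about 15 mm. Now I'll swing along the 130 mm arc, checking the pose as I go.

Call:
{"api": "play_rows", "payload": {
  "plan": [
    [-0.5,0.1,11.3,0,0,0,-1],
    [-1.5,0.3,11.3,0,0,0,-1],
    [-2.4,0.5,11,0,0,0,-1],
    [-3.3,0.8,10.9,0,0,0,-1]
  ]
}}

```text
time_s: 3.5
eef_pos: [554.8, 173.4, 111.3]
ee_rot: [0.004, 0.784, 0.621, 0.011]
force: [2.2, 1.3, -4.2]
grip_width: 0.174
```

Call:
{"api": "play_rows", "payload": {
  "plan": [
    [-10,2.2,20.5,0,0,0,-1],
    [-12.7,2.9,18.6,0,0,0,-1],
    [-15.6,3.6,16,0,0,0,-1]
  ]
}}

```text
time_s: 3.75
eef_pos: [518.5, 181.8, 171.0]
ee_rot: [0.007, 0.784, 0.62, 0.015]
force: [1.0, 1.9, -6.6]
grip_width: 0.174
```

Call:
{"api": "play_rows", "payload": {
  "plan": [
    [-15,3.5,7.5,0,0,0,-1],
    [-15,3.5,5.5,0,0,0,-1],
    [0,0,0,0,0,0,-1]
  ]
}}

```text
time_s: 4.0
eef_pos: [488.7, 188.7, 193.3]
ee_rot: [0.012, 0.784, 0.621, 0.021]
force: [-5.0, 2.7, -15.7]
grip_width: 0.17
```

The tool is about 8 mm high against the arc, with 16 N of pull. I'll bring it back onto the arc while continuing.

Call:
{"api": "play_rows", "payload": {
  "plan": [
    [-5,1.2,-5,0,0,0,-1],
    [-10,2.3,0,0,0,0,-1],
    [0,0,0,0,0,0,-1]
  ]
}}

```text
time_s: 4.25
eef_pos: [481.3, 190.5, 197.1]
ee_rot: [0.022, 0.783, 0.62, 0.031]
force: [-4.2, 5.0, -15.7]
grip_width: 0.167
```

Run:
```python
from h import *
s=sense();print(s["eef_pos"],s["ee_rot"],s["force"])
a=optics.capture("scene")["img"]
cv2.imwrite("pics/c3.png",cv2.resize(a[20:240,250:470],(600,600),interpolation=3))
```

```text
[481.25679869 190.51701982 197.09291892] [0.021563   0.78349918 0.62023967 0.03109383] [ -4.22078452   4.96077783 -15.69966824]
```

View pics/c3.png

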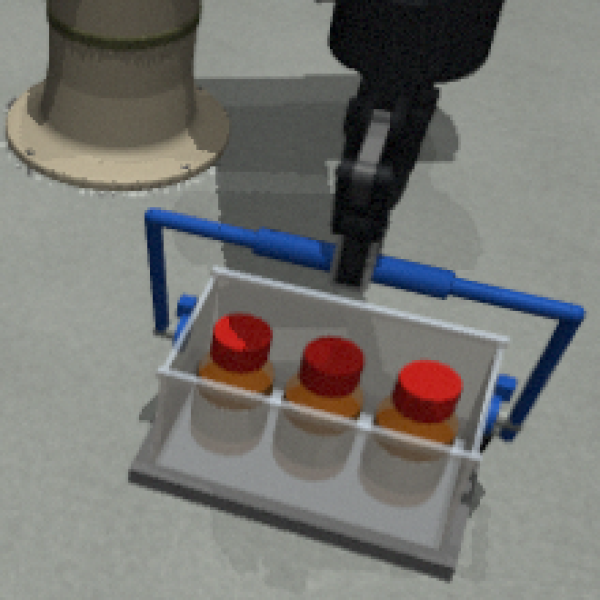

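The handle is near 70° and still held mid-grip, with the fingertips tilted outward by about 0.075 rad. I'll carry on inward and correct the tilt.

Call:
{"api": "play_rows", "payload": {
  "plan": [
    [-14,3.2,2,0,0.03,0,-1],
    [-14,3.2,0,0,0.03,0,-1],
    [-14,3.2,0,0,0.03,0,-1]
  ]
}}

```text
time_s: 4.55
eef_pos: [445.6, 198.8, 203.0]
ee_rot: [-0.002, 0.785, 0.62, 0.001]
force: [0.7, -1.2, -4.1]
grip_width: 0.171
```

Call:
{"api": "play_rows", "payload": {
  "plan": [
    [-9,2,-1,0,0,0,-1],
    [-5,1,0,0,0,0,-1],
    [0,0,0,0,0,0,-1]
  ]
}}

```text
time_s: 4.8
eef_pos: [434.8, 201.4, 202.9]
ee_rot: [0.001, 0.785, 0.62, 0.004]
force: [-1.5, -0.2, 2.3]
grip_width: 0.166
```

Call:
{"api": "play_rows", "payload": {
  "plan": [
    [-5,1,0,0,0,0,-1],
    [-3,1,0,0,0,0,-1]
  ]
}}

```text
time_s: 4.97
eef_pos: [434.6, 201.5, 203.1]
ee_rot: [0.008, 0.785, 0.619, 0.011]
force: [18.6, -7.1, -7.6]
grip_width: 0.172
```

Call:
{"api": "play_rows", "payload": {
  "plan": [
    [0,0,0,0,0,0,0.3],
    [0,0,0,0,0,0,1],
    [0,0,0,0,0,0,1],
    [0,0,0,0,0,0,1],
    [0,0,0,0,0,0,1]
  ]
}}

```text
time_s: 5.38
eef_pos: [434.1, 201.1, 200.4]
ee_rot: [0.006, 0.786, 0.619, 0.009]
force: [-0.1, 0.1, -0.0]
grip_width: 0.866
```

Call:
{"api": "play_rows", "payload": {
  "plan": [
    [0,0,0,0,0,0,1],
    [0,0,0,0,0,0,1],
    [0,0,0,0,0,0,1]
  ]
}}

```text
time_s: 5.63
eef_pos: [433.6, 201.3, 200.1]
ee_rot: [0.006, 0.785, 0.619, 0.008]
force: [0.8, 0.3, -0.4]
grip_width: 1.0
```

The handle met its stop: the push read 19 N with no further motion. The fingers are now open, so I'll retreat straight up and then back.

Call:
{"api": "play_rows", "payload": {
  "plan": [
    [0,0,15,0,0,0,1],
    [0,0,25,0,0,0,1],
    [0,0,25,0,0,0,1],
    [0,0,25,0,0,0,1],
    [0,0,20,0,0,0,1]
  ]
}}

```text
time_s: 6.05
eef_pos: [430.5, 200.9, 310.1]
ee_rot: [0.003, 0.785, 0.619, 0.004]
force: [0.5, -1.1, -0.6]
grip_width: 1.0
```

Call:
{"api": "play_rows", "payload": {
  "plan": [
    [-15,25,0,0,0,0,1],
    [-15,30,0,0,0,0,1],
    [-15,30,0,0,0,0,1],
    [-15,30,0,0,0,0,1],
    [0,0,0,0,0,0,1]
  ]
}}

```text
time_s: 6.47
eef_pos: [369.4, 319.4, 316.0]
ee_rot: [0.005, 0.787, 0.617, 0.009]
force: [0.1, -0.1, 0.1]
grip_width: 1.001
```

Run:
```python
from h import *
s=sense();print(s["time_s"],s["eef_pos"],s["force"])
c=optics.capture("scene");b=optics.capture("top")
print("expected grip ends upright (432.5,198.6,215):")
t=np.array([.226,.974,0]);P=[np.array([433,199,215])+k*t for k in(-118,-55,55,118)]
print(proj(c,P).round(),proj(b,P).round())
cv2.imwrite("pics/c4.png",np.hstack([cv2.resize(c["img"],(400,300)),cv2.resize(b["img"],(400,300))]))
```

```text
6.4667 [369.41523041 319.44609618 316.0088729 ] [ 0.14174301 -0.09311119  0.1161848 ]
expected grip ends upright (432.5,198.6,215):
[[315.  79.]
 [352.  87.]
 [421. 102.]
 [465. 112.]] [[206. 253.]
 [172. 244.]
 [112. 229.]
 [ 79. 221.]]
```

View pics/c4.png

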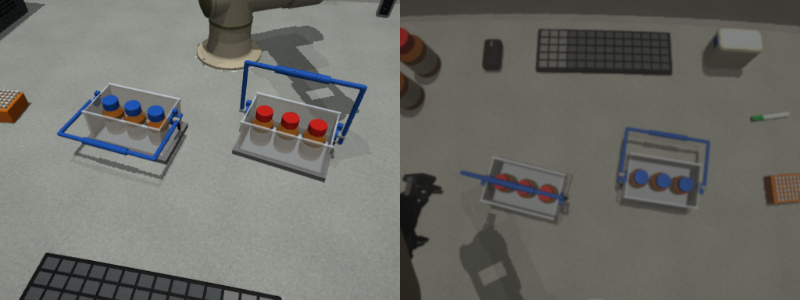

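The red box's handle stands upright. Its bar ends in the top view, at crop (462,173) and about (561,197), match the predicted upright positions. The blue handle is still folded and the gripper is clear.

```bash
python3 -c "
from h import *
ctrl.finish_job()"
```

```text
the job is handed in; nothing more can be done
```

The red-capped box's handle is up against its stop and released. I handed the job in at about 6.5 s of the 34 s allowed.

- **What I did:** I gripped the blue bar from above, swung it along its 130 mm arc until it met the stop, opened the fingers and backed away.
- **Last checks:** The top view after release shows the bar where an upright handle should be. The blue-capped box's handle is still folded, the gripper is clear, and the force reads about 0.
- **What didn't go to plan:** Midway through the swing the tool ran about 8 mm high of the arc and tilted by about 0.075 rad, with about 17 N of pull. I corrected this before the end. The last push against the stop read about 19 N at the wrist. All the forces I read at the ends of the moves stayed well under the limits.

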